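Fit the drive collar on the gearbox spindle and hold it home for the clip

ROBOT

A 6-joint arm with a two-finger parallel gripper is mounted at the origin on a cart in front of the work surface, level with it; the furniture and walls round the work are solid. World frame = base frame: x ahead of the robot, y to its left, z up, the work surface at z = 0. Lengths are in m, angles in degrees, forces in N, time in s.
With the tool pointing down it reaches from about 0.3 to 0.75 m from the base axis. Payload 8.5 kg.
Tool frame: the origin (TCP) lies midway between the tips of the shut fingers; the grasp point (between the pads) lies 19 mm behind it (env.hold_point_z is the distance from the TCP to the grasp point, in m); z points along the fingers, y is the line along which they close (so a half turn about z gives the same grasp; the last joint's range is limited). The gripper opens to 85 mm and grips with 20 to 120 N. Pads are 22 mm wide; open, the fingers measure 114 mm over their backs; the gripper's body (76 mm by 85 mm) begins 54 mm behind the grasp point. The pads swing forward as they close: fully open they stand 13 mm farther back than shut.
Start: joints at [-80.69, 21.807, 74.336, -0, 83.858, -12.336], TCP at [0.203, -0.511, 0.231] pointing down, gripper open.
Joint ranges: [-178.18, 178.18], [-50.72, 133.34], [12.68, 142.11], [-81.47, 261.47], [9.98, 163.14], [-165.26, 165.26]. Speed limits (degrees/s): [136.94, 136.94, 180, 180, 180, 180].

INTERFACE

Orientations are given as a 3x3 rotation matrix whose columns are the frame's x, y, z axes.
In Python, from rig import observe, get_image, camera_info, env gives the robot as it stands.
- The arm moves only by the tool drive_tool, never from a script. Its arguments are lists of equal length, an entry for each row: "offset": the shift along the tool's x, y, z in units of 40 mm (1.0 is 40 mm), a list of three; "turn": the turn, a rotation vector about the tool's x, y, z in units of 6 degrees (1.0 is 6 degrees), a list of three; "hand": the opening, from 0 (shut) to 1 (fully open). A call has exactly 10 rows; each row shifts and turns the commanded pose from where the row before left it, along the tool's axes as they then stand; what a row does not reach is not made up. A row lasts 1/8 s, in which the tool goes at most 62.5 mm and 10.7 degrees, less where a joint would pass 70% of its speed; a pose out of reach is approached as far as the arm can. A call is refused whole if a number of a shift passes 1 or a number of a turn 1, either way. A call with a gripper value outside its range is refused whole. The fingers move at their own pace and stop on an object; "newtons" is the grip in N (left out, the last holds). Time passes only in rows, so rows that do not move let the fingers close, or fill a call up. It gives the time, the measured TCP pose, the force, the opening and the grip force at its end, in the units of the state.
- observe(): the state, without advancing time (a new reading comes with each control period).
- get_image(name): name is "scene" or "top" or "wrist"; returns the picture (384x512x3 uint8, blue, green, red); there is no depth.
- camera_info(name): a dict with "fx", "fy", "cx", "cy" (pixels), "k1" (the pictures are not rectified: a ray, as slopes to the right and down, at radius r is drawn at 1 + k1 r^2 times it, then the intrinsics apply), "world_to_cam" (4x4, takes a point from world to camera coordinates). Camera axes: x right, y down, z forward; pixel columns grow to the right and rows downward; lengths in m; the calibration is good to about 2 mm. A picture is of the moment at which its call begins: read the wrist's pose just before it. camera_info takes no time and is no camera call; for the wrist camera it gives the pose at the moment of the call.
- env.close_job(): hands the job in; it is judged then, once.
The state is a dict: "time_s": time; "q": joint angles; "qvel": joint speeds; "joint_efforts": joint torques, N m; "position": TCP position; "tool_rot": TCP orientation; "ft_force": force on the tool from outside, world axes, zero at the start; "wrist_torque": the same for the moment, N m; "grip_width": finger opening in m; "gripper_force": force on a finger pad.
Only numpy, scipy, OpenCV 4.12 (cv2) and the standard library are available. Lean on these libraries where they do the work, as an engineer would, in place of code of your own. Each camera call takes 0.05 s, during which the arm holds its last target. There are 200 camera calls.

TASK

Two look-alike knurled steel collars stand loose on the bench, one short and one tall. First put the short one away on the empty low peg in the rack's row of short collars, flat on the board, and let go of it; then put the tall one over the gearbox's upright spindle, turn it until its hidden keyways drop over the drive pins, and push it down against the spring right onto its stop. Finish while still gripping it and holding it down there, so that I can slip the retaining clip into the groove, and leave the collars on the rack, the pliers and the clip where they are.

Things in the scene. Friction and masses are not known exactly. Their poses are not given: they have to be found in the camera images.
- short_collar_centre (a point): centre (half-way up) of the short loose collar: a knurled bright steel ring, outside diameter 44 mm, height 26 mm, bore 26 mm, 0.08 to 0.17 kg, standing on its end on the bench, keyways down; z is up along its bore
- tall_collar_centre (a point): centre (18 mm above the underside) of the tall loose collar: the same ring, 44 mm outside, bore 26 mm, but 36 mm high, 0.1 to 0.23 kg, standing on the bench, keyways down. Three keyways 11 mm wide and 24 mm deep are cut into its bore from below, a third of a turn apart, unseen from above; z is up along its bore
- empty_short_peg (a point): foot of the empty low peg, on the top face of the rack (18 mm above the bench); peg 20 mm thick, 20 mm high with a rounded top. x and y run along the board's sides, z up. The other low peg, with its short collar, is 85 mm along +y; the high pegs are 85 mm along +x
- rack: fixed wooden board 142 x 142 mm, 18 mm thick, with four pegs at the corners of an 85 mm square; origin under its centre. The row on its -x side, nearer the robot, has low pegs (20 mm) for short collars, the row behind high pegs (30 mm) for tall ones; one peg in each row is empty
- spindle_stop (a point): centre of the flat stop, a boss 44 mm across and 58 mm above the bench, on the axis of the gearbox's upright spindle. The spindle is 23.6 mm thick, ends in a 5 mm taper and rises 51 mm above the stop; its clip groove lies 37.5 to 40.5 mm above the stop, just clear of the tall collar when that is home
- spindle_pins (a point): point on the spindle's axis level with the tops of its three drive pins, 21 mm above the stop. The pins, 6 mm thick and a third of a turn apart, reach out 17 mm from the axis; their angle differs each time and is not told. A collar turned wrongly rests on them; within about 0.13 rad of a match it drops, so a third of a turn one way, or a sixth each way, always finds it
- spring_cup (a joint): how far the brass spring ring round the spindle is pushed down, in m: 0 at rest, when its face is 7 mm above the stop; 0.007 when the collar's underside is on the stop. It pushes up with about 4 N at rest, growing to about 12 N at the stop, and lifts the collar again if let go
- gearbox: blue cast gearbox, fixed to the bench, 130 x 96 mm, with a horizontal shaft stub out to 82 mm on its +x side; origin under its centre, z up. Its housing is 44 mm high, 14 mm below the stop, with a round cover 7 mm high (68 mm across) on top
- spare_short: short knurled collar on the other low peg of the rack, to be left alone; origin at the centre of its underside
- spare_tall: tall knurled collar on a high peg of the rack, to be left alone; origin at the centre of its underside
- pliers: red-handled pliers 174 mm long lying on the bench behind the gearbox, to be left alone; origin at the middle of the underside
- clip: dark open retaining ring 32 mm across, 2 mm thick, lying on the bench behind the gearbox, to be left alone; origin at its centre
Not all that is in view belongs to the job. What is shaped like the part that bears short_collar_centre but yellow is not meant.

How it is judged:
By the outcome, as a careful person would: the job done as asked, in the order asked, and still so for the second after the job is handed in, while the arm keeps its last pose, push and grip.
It also fails if it takes over 70 s, if anything falls off the work surface, if the arm or the gripper's body presses on something with over 40 N, if the wrist force passes 120 N, or if a joint passes its speed limit or range.

## Working session

There is one attempt and no reset: what is moved stays moved. The work goes in short steps, Python scripts to look and compute and a tool call to move; the robot and the scene stay as the last step left them, time stands still between calls to the robot, and variables do not carry over. Pictures are saved under pics/ and viewed, at most 10 in all, crops included, and the job is handed in when it is done.

Besides the shell and the picture viewer there is one more tool, called after "Request:" by a JSON object that holds its "method" and its "body". drive_tool: Moves the arm, as the interface text tells. Its arguments: {"type":"object","properties":{"offset":{"type":"array"},"turn":{"type":"array"},"hand":{"type":"array"},"newtons":{"type":"number"}},"required":["offset","turn","hand"]}

```bash
ls; mkdir -p pics
python3 - <<'E'
from rig import *
import cv2,numpy as np
for n in("scene","top"):
    cv2.imwrite(f"pics/{n}0.png",get_image(n)); c=camera_info(n); print(n,{k:(np.round(v,4).tolist()) for k,v in c.items()})
s=observe();print(s['time_s'],s['position'],s['tool_rot'],s['grip_width'],env.hold_point_z)
E
```

```text
pics
scene {'fx': 403.0507, 'fy': 403.0507, 'cx': 256.4883, 'cy': 193.3392, 'k1': 0.0041, 'world_to_cam': [[-0.6539, -0.7562, 0.024, 0.3639], [-0.3818, 0.3023, -0.8734, 0.2887], [0.6532, -0.5802, -0.4864, 0.696], [0.0, 0.0, 0.0, 1.0]]}
top {'fx': 455.6325, 'fy': 455.6325, 'cx': 250.5746, 'cy': 187.8067, 'k1': 0.0363, 'world_to_cam': [[-0.0035, -1.0, -0.0006, -0.028], [-0.9812, 0.0036, -0.1932, 0.5968], [0.1932, -0.0, -0.9812, 1.2159], [0.0, 0.0, 0.0, 1.0]]}
0.1 [ 0.20281806 -0.51094297  0.2307924 ] [[ 9.29468574e-01  3.68901230e-01 -2.30097080e-04]
 [ 3.68901214e-01 -9.29467744e-01  1.26788476e-03]
 [ 2.53856432e-04 -1.26334213e-03 -9.99999170e-01]] 0.0853758449741417 0.0187
```

View pics/scene0.png

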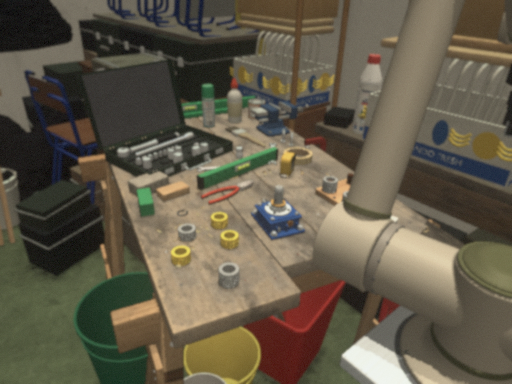

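View pics/top0.png

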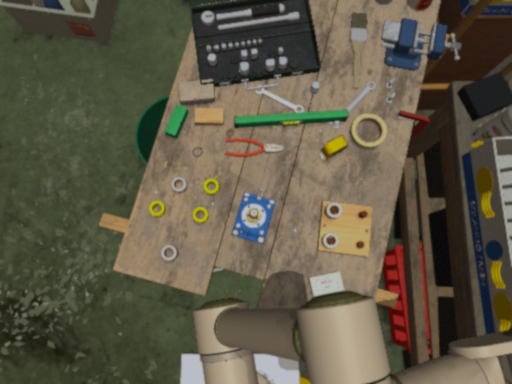

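The scene view shows grey rings at (188,232) and (229,275), with yellow decoys at (220,220), (230,239) and (181,256). In the top view the grey rings are at (179,184) and (169,253), the gearbox at (254,216), and the rack at (345,228) with dark empty pegs at (363,215) and (361,244).

```bash
cat > h.py <<'E'
import numpy as np,cv2
from rig import *
def ray(c,uv):
    K=np.array([[c['fx'],0,c['cx']],[0,c['fy'],c['cy']],[0,0,1.]])
    p=cv2.undistortPoints(np.array([[uv]],float),K,np.array([c['k1'],0,0,0.]))[0,0]
    T=np.array(c['world_to_cam']);R=T[:3,:3]
    d=R.T@np.array([p[0],p[1],1]);return -R.T@T[:3,3],d/np.linalg.norm(d)
def plane(c,uv,z):
    o,d=ray(c,uv);return o+d*(z-o[2])/d[2]
def tri(rs):
    A=sum(np.eye(3)-np.outer(d,d) for o,d in rs);b=sum((np.eye(3)-np.outer(d,d))@o for o,d in rs)
    p=np.linalg.solve(A,b);return p,max(np.linalg.norm(np.cross(p-o,d)) for o,d in rs)
def proj(c,P):
    T=np.array(c['world_to_cam']);q=T[:3,:3]@np.array(P)+T[:3,3];x,y=q[:2]/q[2];k=1+c['k1']*(x*x+y*y)
    return np.array([c['cx']+c['fx']*k*x,c['cy']+c['fy']*k*y])
E
python3 - <<'E'
from h import *
t=camera_info("top");s=camera_info("scene")
for n,uv,z in [("ringA",(179,184),.03),("ringB",(169,253),.03),("gear spindle",(254,215),.109),("pegbot",(361,244),.038),("ringbot",(330,240),.044),("ringtop",(333,210),.05),("pegtop",(363,215),.048)]:
    print(n,plane(t,uv,z).round(3),proj(s,plane(t,uv,z)).round(0))
a=cv2.imread("pics/top0.png");b=cv2.imread("pics/scene0.png")
f=lambda i,x,y,w,h,W,H:cv2.resize(i[y:y+h,x:x+w],(W,H),interpolation=cv2.INTER_CUBIC)
cv2.imwrite("pics/crop1.png",np.vstack([np.hstack([f(a,140,160,120,110,390,300),f(a,300,180,100,90,390,300)]),np.hstack([f(b,160,200,100,100,390,300),f(b,240,160,120,90,390,300)])]))
E
```

```text
ringA [0.614 0.175 0.03 ] [187. 227.]
ringB [0.419 0.197 0.03 ] [229. 271.]
gear spindle [ 0.513 -0.039  0.109] [281. 188.]
pegbot [ 0.441 -0.335  0.038] [371. 188.]
ringbot [ 0.452 -0.249  0.044] [350. 194.]
ringtop [ 0.535 -0.259  0.05 ] [329. 180.]
pegtop [ 0.521 -0.342  0.048] [351. 175.]
```

View pics/crop1.png

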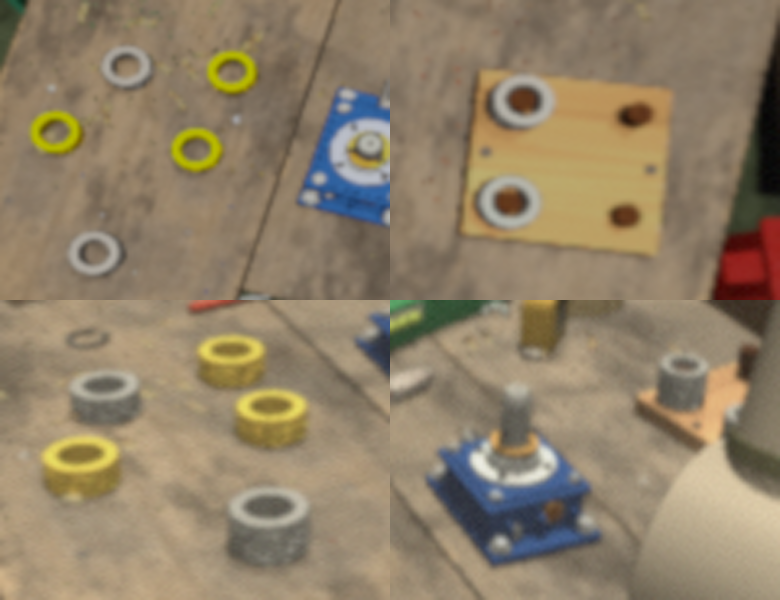

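Rings meant: grey A at top (179,184) / scene (188,232) is visibly shorter than grey B at top (169,253) / scene (229,275). The yellow rings are decoys. So A is the short collar and B the tall one. The empty peg of the near row is at top (361,244), and its neighbour with the collar is on the +y side, as described.

Run:
```python
from h import *
o=observe();c=camera_info("wrist");T=c['world_to_cam'];R=T[:3,:3];C=-R.T@T[:3,3];Q=np.array(o['tool_rot'])
print(c['fx'],c['cx'],c['cy'],c['k1'],"cam in tool",(Q.T@(C-o['position'])).round(4),"axes in tool\n",(Q.T@R.T).round(3))
t=camera_info("top");s=camera_info("scene")
# refine short / tall heights by ring-top ellipses in both views
a=cv2.imread("pics/top0.png");b=cv2.imread("pics/scene0.png")
# scene image: top-face centres from crop: A crop(105,386)->, B (269,505)
for n,ut,us in [("A",(140+126*120/390,160+67*110/300),(160+105*100/390,200+(384-300)/3)),("B",(140+95*120/390,160+253*110/300),(160+269*100/390,200+(507-300)/3))]:
    p,e=tri([ray(t,ut),ray(s,us)]);print(n,p.round(4),round(e,4))
print("to rack, tool axes (m)",(Q.T@(np.array([.487,-.296,.3])-o['position'])).round(3))
```

```text
265.0565190673321 253.92685660269973 192.15481080421412 -0.06017225290690042 cam in tool [ 7.430e-02  1.000e-04 -1.426e-01] axes in tool
 [[ 0.    -0.954 -0.298]
 [ 1.     0.     0.001]
 [-0.    -0.298  0.954]]
A [0.6132 0.1758 0.0268] 0.0001
B [0.4191 0.1956 0.0347] 0.0001
to rack, tool axes (m) [ 0.343 -0.095 -0.069]
```

Request:
{"method": "drive_tool", "body": {"offset": [[0.86,-0.24,0.1],[0.86,-0.24,0.1],[0.86,-0.24,0.1],[0.86,-0.24,0.1],[0.86,-0.24,0.1],[0.86,-0.24,0.1],[0.86,-0.24,0.1],[0.86,-0.24,0.1],[0.86,-0.24,0.1],[0.86,-0.24,0.1]], "turn": [[0,0,0],[0,0,0],[0,0,0],[0,0,0],[0,0,0],[0,0,0],[0,0,0],[0,0,0],[0,0,0],[0,0,0]], "hand": [1,1,1,1,1,1,1,1,1,1]}}

```text
time_s: 1.35
position: [0.488, -0.2942, 0.1908]
tool_rot: [[0.929, 0.369, -0.001], [0.369, -0.929, 0.001], [-0.0, -0.001, -1.0]]
ft_force: [0.1, 0.0, 0.3]
grip_width: 0.0853
gripper_force: 0.0
```

Run:
```python
from h import *
import pickle
o=observe();c=camera_info("wrist");im=get_image("wrist");cv2.imwrite("pics/w1.png",im);pickle.dump((c,o),open("w1.pkl","wb"))
print(o['position'],o['time_s'])
print({n:proj(c,p).round(0) for n,p in dict(peg=(.441,-.335,.038),spare=(.452,-.249,.044),spin=(.513,-.039,.109)).items()})
```

```text
[ 0.4879584  -0.29415099  0.19084521] 1.35
{'peg': array([271., 224.]), 'spare': array([206., 193.]), 'spin': array([-18.,  63.])}
```

View pics/w1.png

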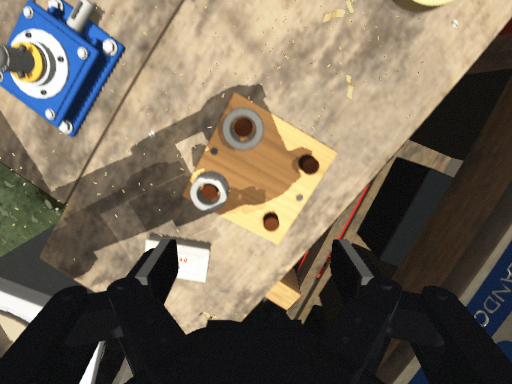

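The wrist view shows the rack with the empty low peg at (271,221), the empty high peg at (308,163), the spare short at (210,191) and the spare tall at (243,128). The gearbox is at (50,65).

```bash
cat > rackfit.py <<'E'
from h import *
import pickle
def fit(c,im,box):
    x0,y0,x1,y1=box;hsv=cv2.cvtColor(im,cv2.COLOR_BGR2HSV)
    m=np.zeros(im.shape[:2],np.uint8);m[y0:y1,x0:x1]=cv2.inRange(hsv,(8,105,60),(28,255,255))[y0:y1,x0:x1]
    m=cv2.morphologyEx(m,cv2.MORPH_CLOSE,np.ones((9,9)));m=cv2.morphologyEx(m,cv2.MORPH_OPEN,np.ones((5,5)))
    k=max(cv2.findContours(m,0,2)[0],key=cv2.contourArea)
    P=np.array([plane(c,p[0],.018)[:2] for p in cv2.convexHull(k)])
    r=cv2.minAreaRect((P*1000).astype(np.float32));return r,cv2.boundingRect(k)
E
python3 - <<'E'
from rackfit import *
c,o=pickle.load(open("w1.pkl","rb"))
print(fit(c,cv2.imread("pics/w1.png"),(170,80,350,255)))
t=camera_info("top");a=cv2.imread("pics/top0.png");print(fit(t,a,(305,190,385,265)))
# peg blobs in the wrist picture
im=cv2.imread("pics/w1.png");hsv=cv2.cvtColor(im,cv2.COLOR_BGR2HSV)
for (u,v) in [(271,221),(308,163)]:
    w=im[v-18:v+18,u-18:u+18];m=cv2.inRange(w,(0,0,0),(255,70,115))
    k=max(cv2.findContours(m,0,2)[0],key=cv2.contourArea);(x,y,ww,hh)=cv2.boundingRect(k);print((u,v),x+u-18,y+v-18,ww,hh)
E
```

```text
(((492.2167663574219, -296.3604736328125), (150.3568572998047, 145.2010040283203), 84.64883422851562), (189, 92, 147, 141))
(((487.8812255859375, -296.1943664550781), (143.79066467285156, 142.13925170898438), 82.80323791503906), (318, 201, 54, 55))
(271, 221) 264 213 14 12
(308, 163) 298 154 21 20
```

Request:
{"method": "drive_tool", "body": {"offset": [[0.45,-0.6,0],[0.45,-0.6,0],[0.45,-0.6,0],[0.45,-0.6,0],[0.45,-0.6,0],[0.45,-0.6,0],[0.45,-0.6,0],[0.45,-0.6,0],[0.45,-0.6,0],[0,0,0]], "turn": [[0,0,0],[0,0,0],[0,0,0],[0,0,0],[0,0,0],[0,0,0],[0,0,0],[0,0,0],[0,0,0],[0,0,0]], "hand": [0.7,0.7,0.7,0.7,0.7,0.7,0.7,0.7,0.7,0.7]}}

```text
time_s: 2.65
position: [0.5581, -0.0331, 0.191]
tool_rot: [[0.929, 0.371, -0.001], [0.371, -0.929, 0.0], [-0.0, -0.001, -1.0]]
ft_force: [-0.4, -0.9, 0.3]
grip_width: 0.0597
gripper_force: 0.0
```

Run:
```python
from h import *
import pickle
o=observe();c=camera_info("wrist");im=get_image("wrist");cv2.imwrite("pics/w2.png",im);pickle.dump((c,o),open("w2.pkl","wb"))
print(o['position'],o['time_s'],o['q'],o['grip_width'])
print(proj(c,(.513,-.039,.109)),proj(c,(.6132,.1758,.0268)),proj(c,(.4191,.1956,.0347)))
```

```text
[ 0.55808849 -0.03310936  0.19102836] 2.65 [-1.55316179e+01  2.45483733e+01  7.68193212e+01  8.87431408e-03
  7.86737620e+01  5.26751308e+01] 0.059689512047751817
[241.81258048 240.7565622 ] [94.10820331 59.9650842 ] [ 44.55764405 210.93369337]
```

View pics/w2.png

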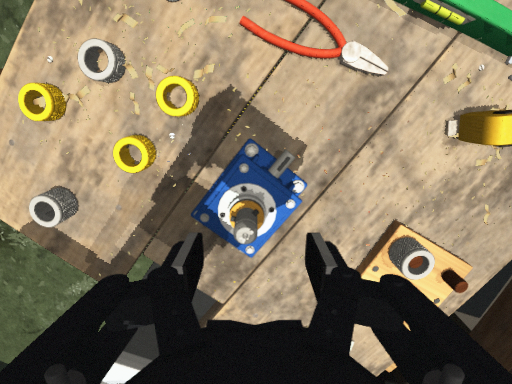

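Wrist view 2: spindle tip at (244,235) on the blue gearbox, short collar A at (98,59), tall collar B at (47,210), yellow decoys at (40,102), (177,96) and (132,154). The pliers are at (320,40), well clear.

Request:
{"method": "drive_tool", "body": {"offset": [[0.32,-0.43,0.17],[0.32,-0.43,0.17],[0.32,-0.43,0.17],[0.32,-0.43,0.17],[0.32,-0.43,0.17],[0.32,-0.43,0.17],[0.32,-0.43,0.17],[0.32,-0.43,0.17],[0.32,-0.43,0.17],[0.32,-0.43,0.17]], "turn": [[0,0,0],[0,0,0],[0,0,0],[0,0,0],[0,0,0],[0,0,0],[0,0,0],[0,0,0],[0,0,0],[0,0,0]], "hand": [0.7,0.7,0.7,0.7,0.7,0.7,0.7,0.7,0.7,0.7]}}

```text
time_s: 3.95
position: [0.614, 0.174, 0.1228]
tool_rot: [[0.929, 0.369, -0.0], [0.369, -0.929, -0.0], [-0.0, 0.0, -1.0]]
ft_force: [-1.1, 0.3, 0.2]
grip_width: 0.0601
gripper_force: 0.0
```

Run:
```python
from h import *
import pickle
t=camera_info("top");c,_=pickle.load(open("w2.pkl","rb"))
print("spindle tip",tri([ray(t,(253.8,213.2)),ray(c,(244,235))]))
print("A",tri([ray(t,(178.8,184.6)),ray(c,(98,59))]), "B",tri([ray(t,(169.2,252.8)),ray(c,(47,210))]))
o=observe();c=camera_info("wrist");im=get_image("wrist");pickle.dump((c,o),open("w3.pkl","wb"))
print(o['position'],proj(c,(.6132,.1758,.0268)))
u,v=proj(c,(.6132,.1758,.0268)).astype(int)
cv2.imwrite("pics/w3.png",cv2.resize(im[v-60:v+60,u-60:u+60],(600,600),interpolation=cv2.INTER_CUBIC));print(u-60,v-60)
cv2.imwrite("pics/w3full.png",im)
```

```text
spindle tip (array([ 0.51834207, -0.038776  ,  0.1069475 ]), np.float64(0.0002795774627351891))
A (array([0.61512577, 0.17728885, 0.01724159]), np.float64(0.00018926615733980132)) B (array([0.41888391, 0.1959487 , 0.03037955]), np.float64(0.0004520487159761195))
[0.61398106 0.17398042 0.12282462] [251.60893993 191.87929934]
191 131
```

View pics/w3.png

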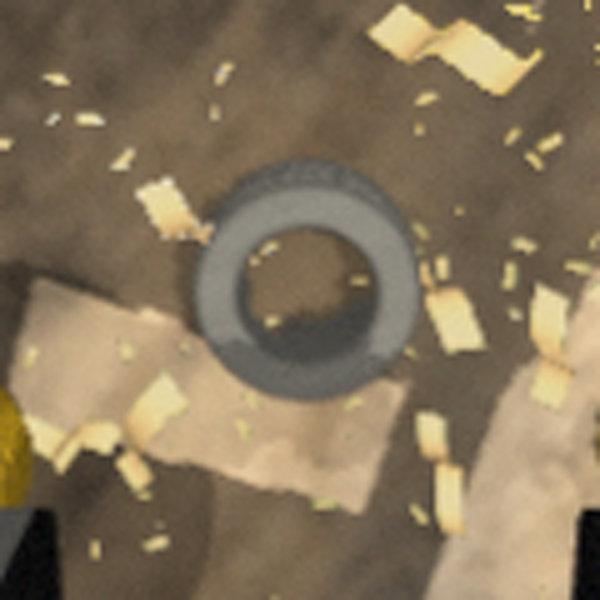

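The crop shows the short grey collar's top face centred at crop (307,292), which is pixel (252.4,189.4). That puts A at about (0.6154, 0.1759), next to nothing else grippable.

Request:
{"method": "drive_tool", "body": {"offset": [[0.05,-0.03,0.1],[0,0,0.4],[0,0,0.4],[0,0,0.4],[0,0,0.4],[0,0,0.4],[0,0,0.4],[0,0,0.3],[0,0,0.2],[0,0,0]], "turn": [[0,0,0],[0,0,0],[0,0,0],[0,0,0],[0,0,0],[0,0,0],[0,0,0],[0,0,0],[0,0,0],[0,0,0]], "hand": [0.7,0.7,0.7,0.7,0.7,0.7,0.7,0.7,0.7,0.7]}}

```text
time_s: 5.25
position: [0.6149, 0.1744, 0.0029]
tool_rot: [[0.929, 0.369, -0.001], [0.369, -0.929, -0.0], [-0.001, -0.0, -1.0]]
ft_force: [-0.9, 0.7, 0.5]
grip_width: 0.0597
gripper_force: 0.0
```

Request:
{"method": "drive_tool", "body": {"offset": [[0,0,0],[0,0,0],[0,0,0],[0,0,0],[0,0,0],[0,0,0],[0,0,0],[0,0,-0.3],[0,0,-0.3],[0,0,-0.4]], "turn": [[0,0,0],[0,0,0],[0,0,0],[0,0,0],[0,0,0],[0,0,0],[0,0,0],[0,0,0],[0,0,0],[0,0,0]], "hand": [0.4,0.4,0.4,0.4,0.4,0.4,0.4,0.4,0.4,0.4], "newtons": 50}}

```text
time_s: 6.5
position: [0.6149, 0.1743, 0.0442]
tool_rot: [[0.929, 0.369, -0.0], [0.369, -0.929, -0.0], [-0.0, -0.0, -1.0]]
ft_force: [-0.0, -0.1, -0.9]
grip_width: 0.0423
gripper_force: 51.1
```

Request:
{"method": "drive_tool", "body": {"offset": [[0,0,-1],[0,0,-1],[0,0,-1],[-0.55,0.64,-0.1],[-0.55,0.64,-0.1],[-0.55,0.64,-0.1],[-0.55,0.64,-0.1],[-0.55,0.64,-0.1],[-0.55,0.64,-0.1],[-0.55,0.64,-0.1]], "turn": [[0,0,0],[0,0,0],[0,0,0],[0,0,0],[0,0,0],[0,0,0],[0,0,0],[0,0,0],[0,0,0],[0,0,0]], "hand": [0.4,0.4,0.4,0.4,0.4,0.4,0.4,0.4,0.4,0.4]}}

```text
time_s: 7.75
position: [0.5374, -0.0499, 0.1924]
tool_rot: [[0.929, 0.369, 0.001], [0.369, -0.929, -0.0], [0.001, 0.001, -1.0]]
ft_force: [0.2, -0.0, -1.4]
grip_width: 0.0424
gripper_force: 51.2
```

Request:
{"method": "drive_tool", "body": {"offset": [[-0.54,0.63,0],[-0.54,0.63,0],[-0.54,0.63,0],[-0.54,0.63,0],[-0.54,0.63,0.2],[-0.54,0.63,0.4],[-0.54,0.63,0.4],[-0.54,0.63,0.4],[-0.54,0.63,0.4],[0,0,0]], "turn": [[0,0,0],[0,0,0],[0,0,0],[0,0,0],[0,0,0],[0,0,0],[0,0,0],[0,0,0],[0,0,0],[0,0,0]], "hand": [0.4,0.4,0.4,0.4,0.4,0.4,0.4,0.4,0.4,0.4]}}

```text
time_s: 9.0
position: [0.44, -0.3329, 0.119]
tool_rot: [[0.93, 0.366, -0.001], [0.366, -0.93, 0.001], [-0.001, -0.001, -1.0]]
ft_force: [0.6, 0.6, -0.6]
grip_width: 0.0427
gripper_force: 51.2
```

Run:
```python
from h import *
import pickle
o=observe();c=camera_info("wrist");im=get_image("wrist");pickle.dump((c,o),open("w4.pkl","wb"));cv2.imwrite("pics/w4.png",im)
Q=o['tool_rot'];print(o['position'],o['time_s'],proj(c,(.4404,-.333,.038)),"collar bottom centre in view",proj(c,o['position']))
```

```text
[ 0.43998988 -0.33289378  0.11898396] 9.0 [254.06337862 196.44491896] collar bottom centre in view [253.63549109 239.56225679]
```

View pics/w4.png

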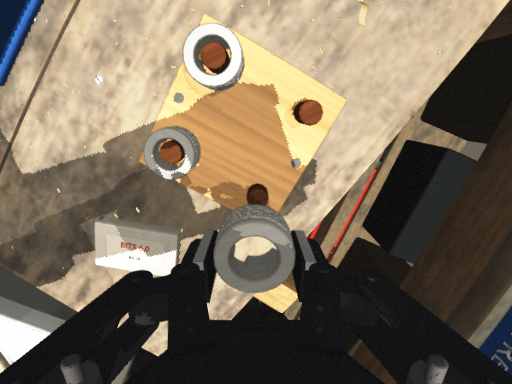

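The wrist view shows the held collar upright and centred at (255,249). The empty low peg is at (257,195), just ahead of the rim, and the rack corners are near (205,14), (346,99) and (140,161).

Run:
```python
from h import *
import pickle
c,o=pickle.load(open("w4.pkl","rb"));im=cv2.imread("pics/w4.png")
cs=[plane(c,p,.018)[:2] for p in [(205,14),(346,99),(140,161)]]
print("corners",np.round(cs,4),"centre",((cs[1]+cs[2])/2).round(4),[np.linalg.norm(cs[0]-k).round(4) for k in cs[1:]])
ctr=np.array([.488,-.296]);a=np.radians(-7.2);R=np.array([[np.cos(a),-np.sin(a)],[np.sin(a),np.cos(a)]])
for n,l,z in [("hipeg",(.0425,-.0425),.048),("tall",(.0425,.0425),.054),("short",(-.0425,.0425),.044),("c",(.071,.071),.018),("c2",(.071,-.071),.018),("c3",(-.071,.071),.018)]:
    print(n,proj(c,np.r_[ctr+R@np.array(l),z]).round(1))
for n,b,th in [("low",(242,178,275,203),45),("high",(290,92,332,132),75)]:
    w=im[b[1]:b[3],b[0]:b[2]];m=cv2.inRange(w,(0,0,0),(th,th,110));k=max(cv2.findContours(m,0,2)[0],key=cv2.contourArea);x,y,ww,hh=cv2.boundingRect(k);print(n,x+b[0],y+b[1],ww,hh)
c1,_=pickle.load(open("w1.pkl","rb"));t=camera_info("top")
print("peg via w1+w4",tri([ray(c1,(271,219)),ray(c,(257.5,196))]),"via top+w4",tri([ray(t,(300+236*100/390,180+215*90/300)),ray(c,(257.5,196))]))
f=lambda x,y,w,h:cv2.resize(im[y:y+h,x:x+w],(399,399),interpolation=cv2.INTER_CUBIC)
cv2.imwrite("pics/w4c.png",np.hstack([f(227,160,60,60),f(280,80,60,60)]))
```

```text
corners [[ 0.5654 -0.2407]
 [ 0.5478 -0.3776]
 [ 0.4275 -0.2228]] centre [ 0.4876 -0.3002] [np.float64(0.138), np.float64(0.139)]
hipeg [306.7 108.9]
tall [206.7  49.9]
short [163.8 151.7]
c [198.6   8.6]
c2 [344.7  96. ]
c3 [133.5 159.7]
low 247 184 21 19
high 293 100 17 24
peg via w1+w4 (array([ 0.4281972 , -0.34283176, -0.01054243]), np.float64(0.0011287673184534096)) via top+w4 (array([ 0.44006147, -0.33596765,  0.03117338]), np.float64(0.0006489429411154537))
```

View pics/w4c.png

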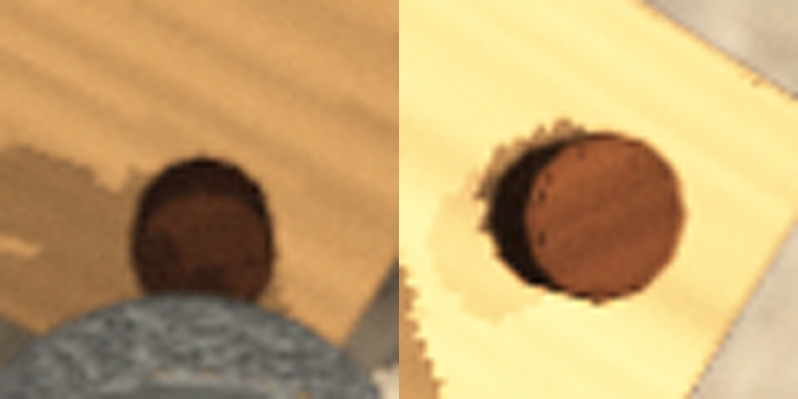

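Request:
{"method": "drive_tool", "body": {"offset": [[-0.07,0.06,0.3],[0,0,0.4],[0,0,0.4],[0,0,0.4],[0,0,0.3],[0,0,0.15],[0,0,0.15],[0,0,0.1],[0,0,0.1],[0,0,0]], "turn": [[0,0,0],[0,0,0],[0,0,0],[0,0,0],[0,0,0],[0,0,0],[0,0,0],[0,0,0],[0,0,0],[0,0,0]], "hand": [0.4,0.4,0.4,0.4,0.4,0.4,0.4,0.4,0.4,0.4]}}

```text
time_s: 10.3
position: [0.4392, -0.3347, 0.0272]
tool_rot: [[0.929, 0.369, -0.0], [0.369, -0.929, 0.0], [-0.0, -0.0, -1.0]]
ft_force: [-1.3, -0.7, -2.1]
grip_width: 0.0427
gripper_force: 51.2
```

Request:
{"method": "drive_tool", "body": {"offset": [[0,0,0.05],[0,0,0.05],[0,0,0.04],[0,0,0.03],[0,0,0.02],[0,0,0],[0,0,0],[0,0,0],[0,0,0],[0,0,0]], "turn": [[0,0,0],[0,0,0],[0,0,0],[0,0,0],[0,0,0],[0,0,0],[0,0,0],[0,0,0],[0,0,0],[0,0,0]], "hand": [0.4,0.4,0.4,0.4,0.4,0.4,0.4,0.4,0.4,0.4]}}

```text
time_s: 11.55
position: [0.4393, -0.3348, 0.022]
tool_rot: [[0.929, 0.369, 0.001], [0.369, -0.929, -0.001], [0.0, 0.001, -1.0]]
ft_force: [-6.2, 5.0, 22.9]
grip_width: 0.042
gripper_force: 53.7
```

The collar is on the board (23 N up at the expected height), so I release it and lift.

Request:
{"method": "drive_tool", "body": {"offset": [[0,0,-0.02],[0,0,0],[0,0,0],[0,0,0],[0,0,-0.3],[0,0,-0.6],[0,0,-0.8],[0,0,-0.8],[0,0,-0.6],[0,0,0]], "turn": [[0,0,0],[0,0,0],[0,0,0],[0,0,0],[0,0,0],[0,0,0],[0,0,0],[0,0,0],[0,0,0],[0,0,0]], "hand": [0.55,0.65,0.75,0.75,0.75,0.75,0.75,0.75,0.75,0.75]}}

```text
time_s: 12.8
position: [0.4398, -0.3353, 0.1466]
tool_rot: [[0.929, 0.369, 0.003], [0.369, -0.929, -0.003], [0.001, 0.004, -1.0]]
ft_force: [-0.5, 0.4, -0.2]
grip_width: 0.064
gripper_force: 0.0
```

Run:
```python
from h import *
import pickle
o=observe();c=camera_info("wrist");im=get_image("wrist");pickle.dump((c,o),open("w5.pkl","wb"));cv2.imwrite("pics/w5.png",im)
Q=o['tool_rot'];print(o['position'],o['time_s'],o['q'].round(1),"to B",(Q.T@(np.array([.419,.196,.13])-o['position'])).round(4))
```

```text
[ 0.439759   -0.33529606  0.14663696] 12.8 [-49.6  26.3  81.9   0.   71.6  18.8] to B [ 0.1767 -0.5015  0.0149]
```

View pics/w5.png

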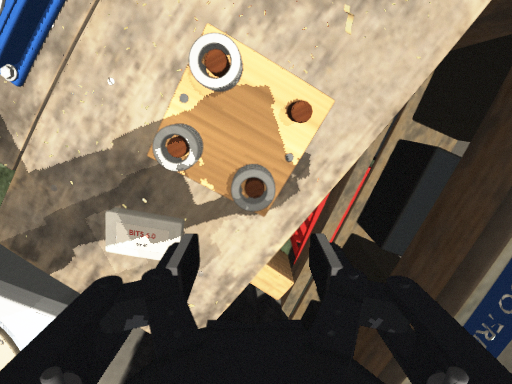

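The short collar sits flat on its peg at (254,190), like its neighbour at (177,148). Now to the tall collar.

Request:
{"method": "drive_tool", "body": {"offset": [[0.34,-0.95,0],[0.34,-0.95,0],[0.34,-0.95,0],[0.34,-0.95,0],[0.34,-0.95,0],[0.34,-0.95,0],[0.34,-0.95,0],[0.34,-0.95,0],[0.34,-0.95,0],[0.34,-0.95,0]], "turn": [[0,0,0],[0,0,0],[0,0,0],[0,0,0],[0,0,0],[0,0,0],[0,0,0],[0,0,0],[0,0,0],[0,0,0]], "hand": [0.75,0.75,0.75,0.75,0.75,0.75,0.75,0.75,0.75,0.75]}}

```text
time_s: 14.1
position: [0.4247, 0.07, 0.1436]
tool_rot: [[0.93, 0.369, -0.002], [0.369, -0.93, 0.0], [-0.002, -0.001, -1.0]]
ft_force: [0.7, 0.8, -0.6]
grip_width: 0.0639
gripper_force: 0.0
```

Request:
{"method": "drive_tool", "body": {"offset": [[0.2,-0.6,0.1],[0.2,-0.6,0.1],[0.2,-0.6,0.1],[0.2,-0.6,0.1],[0.2,-0.6,0.1],[0,0,0.1],[0,0,0],[0,0,0],[0,0,0],[0,0,0]], "turn": [[0,0,0],[0,0,0],[0,0,0],[0,0,0],[0,0,0],[0,0,0],[0,0,0],[0,0,0],[0,0,0],[0,0,0]], "hand": [0.75,0.75,0.75,0.75,0.75,0.75,0.75,0.75,0.75,0.75]}}

```text
time_s: 15.35
position: [0.4185, 0.1946, 0.1206]
tool_rot: [[0.93, 0.368, 0.0], [0.368, -0.93, 0.0], [0.0, 0.0, -1.0]]
ft_force: [-0.1, -0.7, -0.6]
grip_width: 0.0636
gripper_force: 0.0
```

Run:
```python
from h import *
import pickle
o=observe();c=camera_info("wrist");im=get_image("wrist");pickle.dump((c,o),open("w6.pkl","wb"));cv2.imwrite("pics/w6full.png",im)
Q=o['tool_rot'];print(o['position'],o['time_s'],o['q'].round(1),"to B",(Q.T@(np.array([.419,.196,.0])-o['position'])).round(4))
u,v=proj(c,(.419,.196,.036));print(u,v);u,v=int(u),int(v)
cv2.imwrite("pics/w6.png",cv2.resize(im[v-60:v+60,u-60:u+60],(600,600),interpolation=cv2.INTER_CUBIC));print(u-60,v-60)
```

```text
[0.41850854 0.19462502 0.12064937] 15.35 [10.2 20.2 97.9  0.  61.9 78.6] to B [ 0.0009 -0.0011  0.1206]
252.46753985614927 194.6017086709414
192 134
```

View pics/w6.png

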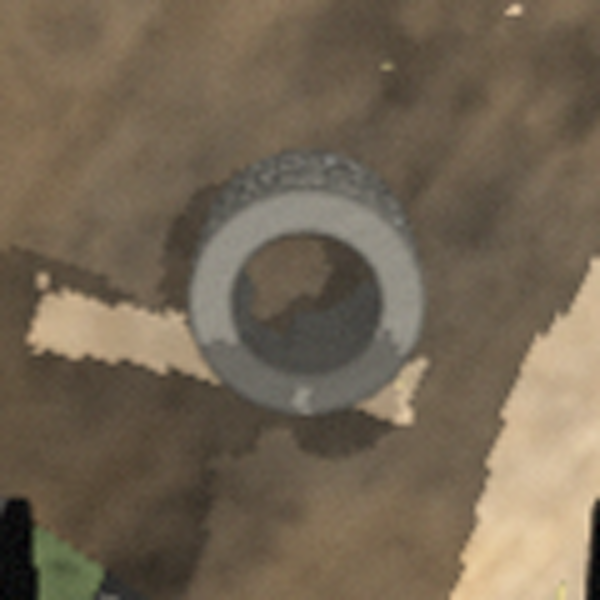

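The crop shows the tall grey collar's top face centred at crop (307,302), which is pixel (253.3,194.3). That is under 1 mm from where it was expected.

Request:
{"method": "drive_tool", "body": {"offset": [[0.03,-0.01,0.24],[0,0,0.4],[0,0,0.4],[0,0,0.4],[0,0,0.4],[0,0,0.4],[0,0,0.4],[0,0,0.2],[0,0,0],[0,0,0]], "turn": [[0,0,0],[0,0,0],[0,0,0],[0,0,0],[0,0,0],[0,0,0],[0,0,0],[0,0,0],[0,0,0],[0,0,0]], "hand": [0.75,0.75,0.75,0.75,0.75,0.75,0.75,0.75,0.75,0.75]}}

```text
time_s: 16.65
position: [0.4196, 0.1958, 0.0073]
tool_rot: [[0.929, 0.369, 0.001], [0.369, -0.929, 0.0], [0.001, 0.0, -1.0]]
ft_force: [0.3, -0.3, -0.4]
grip_width: 0.0642
gripper_force: 0.0
```

Request:
{"method": "drive_tool", "body": {"offset": [[0,0,0],[0,0,0],[0,0,0],[0,0,0],[0,0,0],[0,0,0],[0,0,0],[0,0,0],[0,0,-0.3],[0,0,-0.4]], "turn": [[0,0,0],[0,0,0],[0,0,0],[0,0,0],[0,0,0],[0,0,0],[0,0,0],[0,0,0],[0,0,0],[0,0,0]], "hand": [0.4,0.4,0.4,0.4,0.4,0.4,0.4,0.4,0.4,0.4], "newtons": 80}}

```text
time_s: 17.9
position: [0.4192, 0.1957, 0.0357]
tool_rot: [[0.929, 0.369, -0.0], [0.369, -0.929, -0.0], [-0.0, -0.0, -1.0]]
ft_force: [-0.6, 0.2, -1.5]
grip_width: 0.0424
gripper_force: 81.2
```

Request:
{"method": "drive_tool", "body": {"offset": [[0,0,-1],[-0.18,0.71,-1],[-0.18,0.71,-1],[-0.18,0.71,-0.4],[-0.18,0.71,0],[-0.18,0.71,0],[-0.18,0.71,0],[-0.18,0.71,0],[-0.18,0.71,0],[-0.18,0.71,0]], "turn": [[0,0,0],[0,0,0],[0,0,0],[0,0,0],[0,0,0],[0,0,0],[0,0,0],[0,0,0],[0,0,0],[0,0,0]], "hand": [0.4,0.4,0.4,0.4,0.4,0.4,0.4,0.4,0.4,0.4]}}

```text
time_s: 19.15
position: [0.4532, -0.0666, 0.1716]
tool_rot: [[0.929, 0.369, 0.0], [0.369, -0.929, -0.0], [0.0, 0.0, -1.0]]
ft_force: [-0.2, 0.5, -0.4]
grip_width: 0.0424
gripper_force: 81.4
```

Request:
{"method": "drive_tool", "body": {"offset": [[0,0,0],[0,0,0],[0,0,0],[0,0,0],[0,0,0],[0,0,0],[0,0,0],[0,0,0],[0,0,0],[0,0,0]], "turn": [[0,0,0],[0,0,0],[0,0,0],[0,0,0],[0,0,0],[0,0,0],[0,0,0],[0,0,0],[0,0,0],[0,0,0]], "hand": [0.4,0.4,0.4,0.4,0.4,0.4,0.4,0.4,0.4,0.4]}}

```text
time_s: 20.4
position: [0.4534, -0.0658, 0.1709]
tool_rot: [[0.929, 0.369, -0.0], [0.369, -0.929, -0.0], [-0.0, 0.0, -1.0]]
ft_force: [0.3, -0.2, -1.3]
grip_width: 0.0422
gripper_force: 81.4
```

Run:
```python
from h import *
import pickle
o=observe();c=camera_info("wrist");im=get_image("wrist");pickle.dump((c,o),open("w7.pkl","wb"));cv2.imwrite("pics/w7full.png",im)
print(o['position'],o['time_s'],o['q'].round(1))
u,v=proj(c,(.518,-.039,.109));print(u,v)
x0=180;y0=int(v)-50
cv2.imwrite("pics/w7.png",cv2.resize(im[y0:y0+220,x0:x0+160],(560,770)[:2],interpolation=cv2.INTER_CUBIC)[:600]);print(x0,y0)
```

```text
[ 0.45342957 -0.06577426  0.17092755] 20.4 [-23.1  16.1  94.1  -0.   69.8  45.2]
252.25503859830337 115.8805432688141
180 65
```

View pics/w7.png

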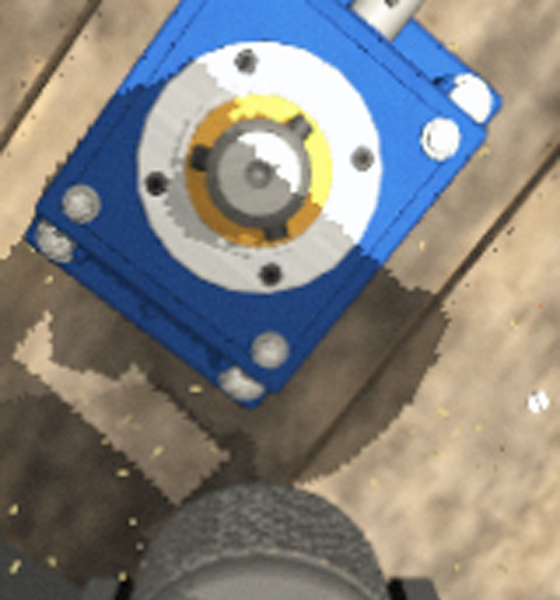

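That crop shows the spindle tip at pixel (253.4,114.4), the cover centred at (253.7,112.2), the drive pins, and the held collar below centred at u≈254.6. I have now viewed 11 pictures, one over the limit of 10, so I will view no more and work from numbers.

Run:
```python
from h import *
import pickle
c,o=pickle.load(open("w7.pkl","rb"));Q=o['tool_rot'];im=cv2.imread("pics/w7full.png")
for n,uv,z in [("tip",(253.4,114.4),.109),("cover",(253.7,112.2),.051)]:
    p=plane(c,uv,z);print(n,p.round(4),(Q.T@(p-o['position'])).round(4))
# white cover + spring outline: bounding box of not-blue, inside blue housing
hsv=cv2.cvtColor(im,cv2.COLOR_BGR2HSV)
t=camera_info("top");print(tri([ray(t,(253.8,213.2)),ray(c,(253.4,114.4))]))
c2,_=pickle.load(open("w2.pkl","rb"));print(tri([ray(c2,(244,235)),ray(c,(253.4,114.4))]))
# held collar silhouette: TCP axis expected u at collar top/bottom
for dz in (0.,-.01,-.0287):print(proj(c,o['position']+Q@np.array([0,0,dz+.0073])).round(1))
```

```text
tip [ 0.5193 -0.0394  0.109 ] [ 0.071  -0.0002  0.0619]
cover [ 0.5204 -0.0392  0.051 ] [ 0.072  -0.      0.1199]
(array([ 0.51918056, -0.03899385,  0.1004447 ]), np.float64(0.00044501947385501664))
(array([ 0.51921197, -0.03911435,  0.10845723]), np.float64(0.0003001698064259305))
[253.7 234.1]
[253.6 241.7]
[253.6 258.7]
```

Request:
{"method": "drive_tool", "body": {"offset": [[0.4,-0.01,0],[0.4,0,0],[0.4,0,0],[0.4,0,0.2],[0.2,0,0.3],[0,0,0.4],[0,0,0.2],[0,0,0.15],[0,0,0],[0,0,0]], "turn": [[0,0,0],[0,0,0],[0,0,0],[0,0,0],[0,0,0],[0,0,0],[0,0,0],[0,0,0],[0,0,0],[0,0,0]], "hand": [0.4,0.4,0.4,0.4,0.4,0.4,0.4,0.4,0.4,0.4]}}

```text
time_s: 21.7
position: [0.5204, -0.0389, 0.1213]
tool_rot: [[0.93, 0.369, 0.001], [0.369, -0.93, -0.0], [0.001, 0.001, -1.0]]
ft_force: [-0.0, -0.1, -2.4]
grip_width: 0.0426
gripper_force: 81.4
```

Run:
```python
from h import *
import pickle
c,o7=pickle.load(open("w7.pkl","rb"));o=observe();Q=o['tool_rot'];tgt=o7['position']+o7['tool_rot']@np.array([.0717,-.0005,0])
print(o['position'],o['q'].round(1),o['ft_force'].round(1),(Q.T@(tgt-o['position'])).round(4)*25)
```

```text
[ 0.52040786 -0.03893522  0.12131909] [-17.3  25.3  88.7   0.   66.   51.1] [-0.  -0.1 -2.4] [-0.01  -0.005 -1.24 ]
```

Request:
{"method": "drive_tool", "body": {"offset": [[0,0,0.08],[0,0,0.08],[0,0,0.06],[0,0,0.05],[0,0,0.05],[0,0,0.05],[0,0,0],[0,0,0],[0,0,0],[0,0,0]], "turn": [[0,0,0],[0,0,0],[0,0,0],[0,0,0],[0,0,0],[0,0,0],[0,0,0],[0,0,0],[0,0,0],[0,0,0]], "hand": [0.4,0.4,0.4,0.4,0.4,0.4,0.4,0.4,0.4,0.4]}}

```text
time_s: 22.95
position: [0.5202, -0.0388, 0.1062]
tool_rot: [[0.929, 0.369, 0.0], [0.369, -0.929, -0.0], [0.0, 0.0, -1.0]]
ft_force: [-0.4, -0.5, -0.6]
grip_width: 0.0427
gripper_force: 81.4
```

Request:
{"method": "drive_tool", "body": {"offset": [[0,0,0.1],[0,0,0.1],[0,0,0.1],[0,0,0.08],[0,0,0.06],[0,0,0.04],[0,0,0.04],[0,0,0.04],[0,0,0],[0,0,0]], "turn": [[0,0,0],[0,0,0],[0,0,0],[0,0,0],[0,0,0],[0,0,0],[0,0,0],[0,0,0],[0,0,0],[0,0,0]], "hand": [0.4,0.4,0.4,0.4,0.4,0.4,0.4,0.4,0.4,0.4]}}

```text
time_s: 24.2
position: [0.5205, -0.0388, 0.0862]
tool_rot: [[0.929, 0.369, 0.002], [0.369, -0.929, -0.001], [0.002, 0.002, -1.0]]
ft_force: [-6.0, 2.3, 23.0]
grip_width: 0.0419
gripper_force: 84.2
```

Resting on the pins, as expected. I ease the push a little and turn in steps.

Request:
{"method": "drive_tool", "body": {"offset": [[0,0,-0.015],[0,0,0],[0,0,0],[0,0,0],[0,0,0],[0,0,0],[0,0,0],[0,0,0],[0,0,0],[0,0,0]], "turn": [[0,0,0],[0,0,-0.35],[0,0,-0.35],[0,0,-0.35],[0,0,-0.35],[0,0,-0.35],[0,0,-0.35],[0,0,-0.35],[0,0,-0.35],[0,0,0]], "hand": [0.4,0.4,0.4,0.4,0.4,0.4,0.4,0.4,0.4,0.4]}}

```text
time_s: 25.45
position: [0.5213, -0.0389, 0.0863]
tool_rot: [[0.783, 0.622, 0.004], [0.622, -0.783, -0.001], [0.003, 0.003, -1.0]]
ft_force: [-2.1, 1.0, 15.8]
grip_width: 0.0425
gripper_force: 83.3
```

Request:
{"method": "drive_tool", "body": {"offset": [[0,0,0],[0,0,0],[0,0,0],[0,0,0],[0,0,0],[0,0,0],[0,0,0],[0,0,0],[0,0,0],[0,0,0]], "turn": [[0,0,-0.35],[0,0,-0.35],[0,0,-0.35],[0,0,-0.35],[0,0,-0.35],[0,0,-0.35],[0,0,-0.35],[0,0,-0.35],[0,0,-0.35],[0,0,0]], "hand": [0.4,0.4,0.4,0.4,0.4,0.4,0.4,0.4,0.4,0.4]}}

```text
time_s: 26.7
position: [0.5212, -0.0391, 0.0855]
tool_rot: [[0.539, 0.842, 0.003], [0.842, -0.539, -0.001], [0.001, 0.003, -1.0]]
ft_force: [-0.4, -0.1, 7.1]
grip_width: 0.0423
gripper_force: 82.3
```

Request:
{"method": "drive_tool", "body": {"offset": [[0,0,0.03],[0,0,0.02],[0,0,0],[0,0,0],[0,0,0],[0,0,0],[0,0,0],[0,0,0],[0,0,0],[0,0,0]], "turn": [[0,0,0],[0,0,0],[0,0,0],[0,0,-0.25],[0,0,-0.25],[0,0,0],[0,0,0],[0,0,0],[0,0,0],[0,0,0]], "hand": [0.4,0.4,0.4,0.4,0.4,0.4,0.4,0.4,0.4,0.4]}}

```text
time_s: 27.95
position: [0.5206, -0.0394, 0.0832]
tool_rot: [[0.494, 0.869, 0.002], [0.869, -0.494, -0.002], [-0.001, 0.002, -1.0]]
ft_force: [-2.2, -2.4, 5.9]
grip_width: 0.0422
gripper_force: 82.2
```

Run:
```python
from h import *
o=observe();print(o['position'],o['q'].round(1),o['ft_force'].round(1),o['wrist_torque'].round(2))
```

```text
[ 0.52062134 -0.03943663  0.08324825] [-17.3  28.2  91.3  -0.1  60.3  12.3] [-2.2 -2.4  5.9] [-0.43  0.37  0.24]
```

The collar has dropped over the pins (z is 3 mm below their tops), so I push down.

Request:
{"method": "drive_tool", "body": {"offset": [[0,0,0.05],[0,0,0.05],[0,0,0.05],[0,0,0.05],[0,0,0.04],[0,0,0.04],[0,0,0.04],[0,0,0],[0,0,0],[0,0,0]], "turn": [[0,0,0],[0,0,0],[0,0,0],[0,0,0],[0,0,0],[0,0,0],[0,0,0],[0,0,0],[0,0,0],[0,0,0]], "hand": [0.4,0.4,0.4,0.4,0.4,0.4,0.4,0.4,0.4,0.4]}}

```text
time_s: 29.2
position: [0.5206, -0.0396, 0.0708]
tool_rot: [[0.494, 0.869, 0.002], [0.869, -0.494, -0.002], [-0.001, 0.002, -1.0]]
ft_force: [-4.0, -2.7, 11.8]
grip_width: 0.0425
gripper_force: 82.7
```

Request:
{"method": "drive_tool", "body": {"offset": [[0,0,0.03],[0,0,0.03],[0,0,0.03],[0,0,0.03],[0,0,0.02],[0,0,0.02],[0,0,0],[0,0,0],[0,0,0],[0,0,0]], "turn": [[0,0,0],[0,0,0],[0,0,0],[0,0,0],[0,0,0],[0,0,0],[0,0,0],[0,0,0],[0,0,0],[0,0,0]], "hand": [0.4,0.4,0.4,0.4,0.4,0.4,0.4,0.4,0.4,0.4], "newtons": 110}}

```text
time_s: 30.45
position: [0.5206, -0.0397, 0.0658]
tool_rot: [[0.494, 0.87, 0.003], [0.87, -0.494, -0.003], [-0.001, 0.003, -1.0]]
ft_force: [-7.7, -3.3, 26.5]
grip_width: 0.042
gripper_force: 111.6
```

Request:
{"method": "drive_tool", "body": {"offset": [[0,0,0.02],[0,0,0.015],[0,0,0],[0,0,0],[0,0,0],[0,0,0],[0,0,0],[0,0,0],[0,0,0],[0,0,0]], "turn": [[0,0,0],[0,0,0],[0,0,0],[0,0,0],[0,0,0],[0,0,0],[0,0,0],[0,0,0],[0,0,0],[0,0,0]], "hand": [0.4,0.4,0.4,0.4,0.4,0.4,0.4,0.4,0.4,0.4]}}

```text
time_s: 31.7
position: [0.5206, -0.0397, 0.0658]
tool_rot: [[0.494, 0.87, 0.003], [0.87, -0.494, -0.003], [-0.001, 0.004, -1.0]]
ft_force: [-13.2, -3.1, 41.2]
grip_width: 0.042
gripper_force: 113.2
```

It is hard against something, but with a 13 N side load and 0.5 mm above nominal. I ease the sideways load and wiggle slightly to rule out jamming.

Request:
{"method": "drive_tool", "body": {"offset": [[-0.012,-0.022,-0.015],[-0.006,-0.011,0],[0,0,0],[0,0,0],[0,0,0],[0,0,0],[0,0,0],[0,0,0],[0,0,0],[0,0,0]], "turn": [[0,0,0],[0,0,0],[0,0,0.25],[0,0,0.25],[0,0,-0.25],[0,0,-0.25],[0,0,0],[0,0,0],[0,0,0],[0,0,0]], "hand": [0.4,0.4,0.4,0.4,0.4,0.4,0.4,0.4,0.4,0.4]}}

```text
time_s: 32.95
position: [0.5206, -0.0397, 0.0659]
tool_rot: [[0.494, 0.869, 0.007], [0.869, -0.494, -0.003], [0.001, 0.007, -1.0]]
ft_force: [-4.7, -1.3, 29.1]
grip_width: 0.0418
gripper_force: 111.9
```

Run:
```python
from h import *
for i in range(3):
    o=observe();c=camera_info("wrist");im=get_image("wrist");print(o['position'].round(5),o['ft_force'].round(1),o['wrist_torque'].round(2))
import pickle;pickle.dump((c,o),open("w8.pkl","wb"));cv2.imwrite("pics/w8.png",im)
```

```text
[ 0.52064 -0.03966  0.06586] [-4.7 -1.3 29.1] [0.07 1.   0.19]
[ 0.52064 -0.03965  0.06587] [-4.  -1.2 30. ] [0.08 1.03 0.24]
[ 0.52062 -0.03966  0.06586] [-4.7 -0.8 29.8] [0.09 1.02 0.16]
```

Request:
{"method": "drive_tool", "body": {"offset": [[0.009,0.016,0],[0,0,0],[0,0,0],[0,0,0],[0,0,0],[0,0,0],[0,0,0],[0,0,0],[0,0,0],[0,0,0]], "turn": [[0,0,0],[0,0,-0.25],[0,0,-0.25],[0,0,-0.25],[0,0,-0.25],[0,0,0],[0,0,0],[0,0,0],[0,0,0],[0,0,0]], "hand": [0.4,0.4,0.4,0.4,0.4,0.4,0.4,0.4,0.4,0.4]}}

```text
time_s: 34.35
position: [0.5215, -0.0393, 0.0658]
tool_rot: [[0.401, 0.916, 0.007], [0.916, -0.401, -0.002], [0.001, 0.007, -1.0]]
ft_force: [-2.8, 0.8, 29.2]
grip_width: 0.0419
gripper_force: 112.0
```

Run:
```python
from h import *
o=observe();print(o['position'].round(5),o['ft_force'].round(1),o['wrist_torque'].round(2),np.degrees(np.arctan2(o['tool_rot'][1,0],o['tool_rot'][0,0])))
```

```text
[ 0.52146 -0.03928  0.06584] [-2.8  0.8 29.2] [ 0.4   1.01 -0.01] 66.34420603906814
```

The collar turns freely 6° at constant height and constant push, so it is sliding on its flat stop. A last slight levelling of the 0.4° tilt.

Request:
{"method": "drive_tool", "body": {"offset": [[0,0,0],[0,0,0],[0,0,0],[0,0,0],[0,0,0],[0,0,0],[0,0,0],[0,0,0],[0,0,0],[0,0,0]], "turn": [[0.05,-0.02,0.1],[0.05,-0.02,0.1],[0,0,0.1],[0,0,0],[0,0,0],[0,0,0],[0,0,0],[0,0,0],[0,0,0],[0,0,0]], "hand": [0.4,0.4,0.4,0.4,0.4,0.4,0.4,0.4,0.4,0.4]}}

```text
time_s: 35.6
position: [0.5214, -0.0394, 0.0658]
tool_rot: [[0.429, 0.903, -0.004], [0.903, -0.429, -0.002], [-0.004, -0.003, -1.0]]
ft_force: [-4.8, 1.6, 28.2]
grip_width: 0.042
gripper_force: 111.8
```

Run:
```python
from h import *
o=observe();print(o['position'].round(5),o['ft_force'].round(1),o['wrist_torque'].round(2),o['tool_rot'][:,2].round(4))
```

```text
[ 0.52145 -0.03938  0.06582] [-4.8  1.6 28.2] [0.17 0.52 0.29] [-0.0041 -0.002  -1.    ]
```

```bash
python3 -c "
from rig import *
print(env.close_job())"
```

```text
the job is handed in; nothing more can be done
None
```

I've handed the job in: the short collar is flat on the empty low peg and released, and the tall one is over the pins, still gripped and held down with about 28 N on what reads as its stop (it settled about 0.5 mm above the height I expected, but was rigid and turned freely there). I viewed 11 pictures, one over the limit of 10.

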